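Index the magnifier arm over the circuit board

ROBOT

A 6-joint arm with a two-finger parallel gripper is mounted at the origin on a cart in front of the work surface, level with it; the furniture and walls round the work are solid. World frame = base frame: x ahead of the robot, y to its left, z up, the work surface at z = 0. Lengths are in mm, angles in rad, forces in N, time in s.
With the tool pointing down it reaches from about 425 to 925 mm from the base axis. Payload 12.5 kg.
Tool frame: the origin (TCP) lies midway between the tips of the shut fingers; the grasp point (between the pads) lies 19 mm behind it; z points along the fingers, y is the line along which they close (so a half turn about z gives the same grasp; the last joint's range is limited). The gripper opens to 85 mm and grips with 20 to 120 N. Pads are 22 mm wide; open, the fingers measure 114 mm over their backs; the gripper's body (76 mm by 85 mm) begins 54 mm behind the grasp point. The pads swing forward as they close: fully open they stand 13 mm farther back than shut.
Start: joints at [1.231, 0.491, 1.559, -0, 1.092, -0.106], TCP at [144.778, 608.017, 231.327] pointing down, gripper open.
Joint ranges: [-3.1, 3.1], [-0.84, 2.19], [0.05, 2.79], [-1.13, 4.28], [0.06, 2.93], [-2.69, 2.69]. Speed limits (rad/s): [2.22, 2.22, 2.79, 3.14, 3.14, 3.14].

INTERFACE

Orientations are given as a unit quaternion [x, y, z, w].
In Python, from plant import robot gives the robot as it stands. Calls block until the motion is done:
- robot.move_to(position, orientation): joint-space move of the TCP to a pose.
- robot.move_l(position, rotation=None, max_speed=150): straight line of the TCP; rotation=None keeps the orientation; max_speed is the mean speed in mm/s.
- robot.move_j(angles): joint-space move.
- robot.command_gripper(opening): finger opening in mm; the grip force is fixed at half the most; returns when the fingers have stopped.
- robot.pause(seconds).
- robot.inverse_kinematics(position, orientation): joint angles nearest the present ones, or None.
- robot.capture(name): name is "scene" or "top" or "wrist"; returns (picture, depth): 480x640x3 uint8, red, green, blue; 480x640 float32, mm along the optical axis (not along the pixel's ray), 0 where there is no reading.
- robot.camera_model(name): a dict with "intrinsics" (3x3 intrinsics, pixels), "origin" and "orientation" of the camera in the world; the wrist camera has in their place "mount" (4x4, takes a point from camera to tool coordinates, whose origin is the TCP and whose axes are the flange's). Camera axes: x right, y down, z forward; pixel columns grow to the right and rows downward; lengths in mm; the calibration is good to about 2 mm. A picture is of the moment at which its call begins: read the wrist's pose just before it. camera_model takes no time and is no camera call.
A pose or a line that the arm cannot do raises robot.MotionError and nothing moves.
- robot.job_done(): hands the job in; it is judged then, once.
Readings, each from a call of its own:
- robot.current_t(): time.
- robot.current_qpos(): joint angles.
- robot.current_joint_vel(): joint speeds.
- robot.current_joint_efforts(): joint torques, N m.
- robot.current_ee_pos(): TCP position.
- robot.current_tool_rot(): TCP orientation.
- robot.current_wrist_force(): force on the tool from outside, world axes, zero at the start.
- robot.current_torque(): the same for the moment, N m.
- robot.current_gripper_width(): finger opening in mm.
- robot.current_grasp_force(): force on a finger pad.
Only numpy, scipy, OpenCV 4.12 (cv2) and the standard library are available. Lean on these libraries where they do the work, as an engineer would, in place of code of your own. Each camera call takes 0.05 s, during which the arm holds its last target. There are 200 camera calls.

TASK

The magnifier's swing arm is locked by a spring index pin. Hook a fingertip under the pin's pull ring without gripping or forcing it, lift the pin out of its hole, swing the arm one hole so that the magnifier comes over the small circuit board, and let the pin spring fully home in that hole. Leave the circuit board, the heat sink and the tools lying round the plate where they are.

Things in the scene. Friction and masses are not known exactly. Their poses are not given: they have to be found in the camera images.
- plate: Fixed rectangular aluminium index plate, 285 x 290 mm, 20 mm high. Origin on the underside, on the arm's vertical hinge axis; the plate spans x -240 to +45, y +-145 mm. Five index holes, 12 mm wide, lie 120 mm from the axis, 30 deg (0.524 rad) apart, the middle one on -x (robot side). Three 2 mm high rubber pads, 62 mm across, lie 190 mm from the axis, outside the three middle holes.
- lens_arm (a joint): Angle of the swing arm about its vertical hinge axis (rad), anticlockwise from above positive. 0: pin in the middle hole, magnifier over the empty middle pad; +0.524: pin and magnifier one hole on, at the pad on the plate's -y side; -0.524: at the pad on its +y side; end holes at +-1.047. Slight friction (about 1 N at the ring); stays where left.
- index_pin (a joint): Lift of the spring index pin (m): 0 home in a hole, 0.026 upper stop. The 10 mm pin has a round nose and goes 12 mm deep: clear of the hole above about 0.012; let down between holes it rides on the plate at about 0.012, slides easily, and drops in when over a hole. Its spring and weight push down with 5 N at home, 8 N at the upper stop.
- ring (a point): Centre of the plain upright oval steel pull ring on the index pin, 6 mm bar, rigid on the pin; inside 60 mm wide with straight 10 mm sides and round ends, 70 mm high. 120 mm from the hinge axis and 135 mm above the desk with the pin home (opening then 100 to 170 mm above the desk); lifts and swings with the pin. x: normal to the ring, level, towards the hinge; y level in its plane; z up.
- hinge (a point): Point on the vertical hinge axis at the plate's top, 20 mm above the desk; axes as the plate's. The arm's dark hub round it is 40 mm across, its top screw 84 mm above the desk. The bar from the hub past the pin to the magnifier is 22 mm wide, top 72 mm above the desk; on it, below the ring, stands the pin's housing, 30 mm across, top 86 mm above the desk.
- lens (a point): Centre of the magnifier at the arm's end, a clear round lens in a dark rim 76 mm across, level, 66 mm above the desk (rim 10 mm thick), 190 mm from the hinge axis, straight outside the ring (robot side).
- board: Loose small green circuit board with components, 78x58x24 mm, lying on one of the two outer pads of the plate (which one differs); origin at the centre of its underside.
- sink: Loose small finned heat sink, 22x30x15 mm, lying on the other outer pad; origin at the centre of its underside.
- cutters: Bystander: side cutters with red handles, 60x112x12 mm, lying on the desk beside the plate; origin at the centre of the underside.
- driver: Bystander: red screwdriver, 22x159x22 mm, lying on the desk beside the plate; origin at the centre of the underside.
- pen: Bystander: black marker pen, 14x135x14 mm, lying on the desk beside the plate; origin at the centre of the underside.
There are look-alikes about, which are no part of the job. There is more than one size of the board; the job needs the larger.

How it is judged:
By the outcome, as a careful person would: the job done as asked, in the order asked, and still so for the second after the job is handed in, with the robot touching nothing.
It also fails if it takes over 54 s, if anything falls off the work surface, if the arm or the gripper's body presses on something with over 40 N, if the wrist force passes 120 N, or if a joint passes its speed limit or range.

## Working session

There is one attempt and no reset: what is moved stays moved. The work goes in short steps, each a Python script; the robot and the scene stay as the last script left them, time stands still between calls to the robot, and variables do not carry over. Pictures are saved under pics/ and viewed, at most 10 in all, crops included, and the job is handed in when it is done.

```bash
ls; mkdir -p pics
cat > h.py <<'E'
import numpy as np, cv2
from scipy.spatial.transform import Rotation as R
from plant import robot
def rot(q):
    q=np.array(q); return q if q.shape==(3,3) else R.from_quat(q).as_matrix()
def pt(name,d,u,v,z=None):
    m=robot.camera_model(name);K=np.array(m["intrinsics"]);ray=np.linalg.inv(K)@[u,v,1]
    o=np.array(m["origin"]);A=rot(m["orientation"])
    if z is None: return o+A@(ray*d[int(v),int(u)])
    r=A@ray; return o+r*(z-o[2])/r[2]
E
python3 - <<'E'
from h import *
for n in("scene","top"):
    p,d=robot.capture(n); cv2.imwrite(f"pics/{n}0.png",p[:,:,::-1]); np.save(f"{n}0.npy",d); print(robot.camera_model(n))
print(robot.camera_model("wrist"),robot.current_tool_rot(),robot.current_t())
E
```

```text
pics
{'intrinsics': array([[577.34061769,   0.        , 315.50038614],
       [  0.        , 577.34061769, 246.36540956],
       [  0.        ,   0.        ,   1.        ]]), 'origin': array([180.70201539, 802.78954417, 758.00011687]), 'orientation': array([-0.28100679,  0.8807249 , -0.36004067,  0.12541746])}
{'intrinsics': array([[508.7660404 ,   0.        , 313.04852632],
       [  0.        , 508.7660404 , 241.27665902],
       [  0.        ,   0.        ,   1.        ]]), 'origin': array([ 394.94655052,  296.38147966, 1069.02942806]), 'orientation': array([-0.69483949,  0.71372974, -0.0630203 ,  0.06177689])}
{'intrinsics': array([[371.28236969,   0.        , 321.49692945],
       [  0.        , 371.28236969, 238.70452307],
       [  0.        ,   0.        ,   1.        ]]), 'mount': array([[ 1.84912783e-04, -9.46343286e-01, -3.23163041e-01,
         8.20930194e+01],
       [ 9.99999801e-01, -2.00441248e-05,  6.30893212e-04,
        -7.00582879e-01],
       [-6.03519076e-04, -3.23163093e-01,  9.46343094e-01,
        -1.42344556e+02],
       [ 0.00000000e+00,  0.00000000e+00,  0.00000000e+00,
         1.00000000e+00]])} [ 1.16625519e-01  9.93175839e-01 -4.75403367e-04 -1.20831736e-04] 0.1
```

View pics/scene0.png

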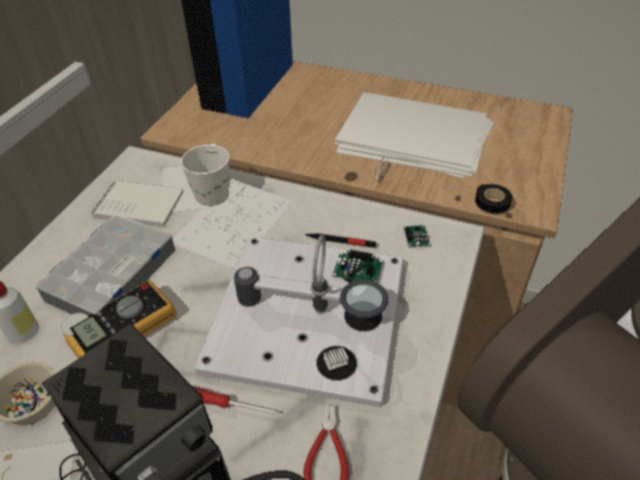

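View pics/top0.png

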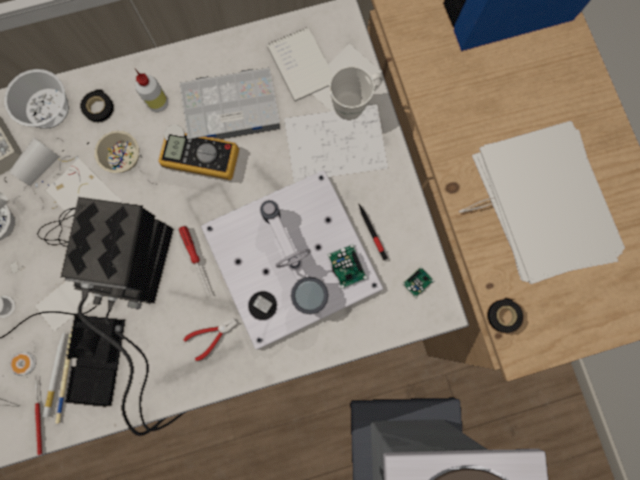

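The top view shows the hinge hub at about (268,208), the ring at (292,258) and the lens at (310,295). There are two green boards: the larger at (346,267) on the plate's right-hand pad, and a smaller look-alike at (418,281) on the desk. The larger one on the pad fits the description. I'll confirm it in a crop and compute positions.

Run:
```python
from h import *
d=np.load("top0.npy")
for n,u,v,z in [("hub",269,208,84),("lens",310,295,71),("board",347,267,15),("small",418,281,5),("padmid?",262,305,22),("c1",323,178,20),("c2",376,286,20),("c3",260,341,20),("c4",209,226,20)]:
    print(n,pt("top",d,u,v,z).round(),pt("top",d,u,v).round())
im=cv2.imread("pics/top0.png")[165:355,190:443]; cv2.imwrite("pics/crop0.png",cv2.resize(im,None,fx=3.15,fy=3.15,interpolation=cv2.INTER_CUBIC))
```

```text
hub [640. 378.  84.] [640. 378.  84.]
lens [467. 301.  71.] [467. 301.  68.]
board [527. 223.  15.] [525. 224.  27.]
small [495.  74.   5.] [494.  76.  11.]
padmid? [452. 400.  22.] [452. 398.  36.]
c1 [719. 267.  20.] [719. 267.  22.]
c2 [485. 165.  20.] [485. 165.  20.]
c3 [380. 405.  20.] [380. 405.  22.]
c4 [621. 510.  20.] [619. 509.  26.]
```

View pics/crop0.png

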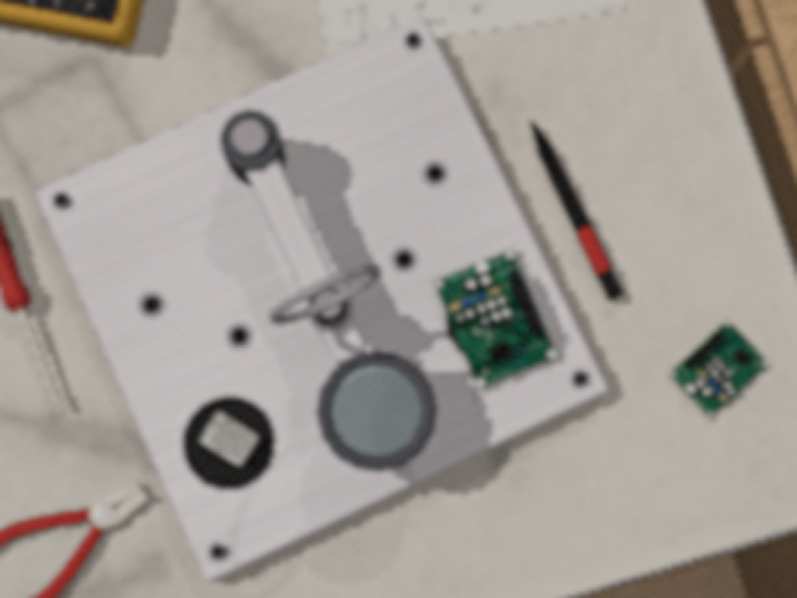

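The crop confirms it: the larger board is on the plate at crop (497,318), the small look-alike is on the desk at (720,368), and the sink is on the other pad. The board is on the plate's -y side, so the target is +0.524. Next I'll fit the hinge from the holes and check IK for a horizontal hook.

```bash
cat >> h.py <<'E'
def tool(yaw,tilt):  # tool z along yaw, tilted down by tilt; tool x up
    z=np.array([np.cos(yaw)*np.cos(tilt),np.sin(yaw)*np.cos(tilt),-np.sin(tilt)])
    y=np.cross(z,[np.cos(yaw)*np.sin(tilt),np.sin(yaw)*np.sin(tilt),np.cos(tilt)])
    return R.from_matrix(np.c_[np.cross(y,z),y,z]).as_quat()
E
python3 - <<'E'
from h import *
from scipy.optimize import least_squares
d=np.load("top0.npy")
px=[(435,173),(404,259),(239,336),(151,304)]; ang=np.radians([60,30,-30,-60])
P=np.array([pt("top",d,190+(a-1.1)/3.15,165+(b-1.1)/3.15,20)[:2] for a,b in px])
f=lambda s:(np.c_[s[0]+120*np.cos(s[2]+np.pi+ang),s[1]+120*np.sin(s[2]+np.pi+ang)]-P).ravel()
r=least_squares(f,[640,378,.42]);print(r.x,r.fun.round(1))
h=r.x
ln=pt("top",d,190+(377-1)/3.15,165+(410-1)/3.15,71);print("lens yaw",np.arctan2(h[1]-ln[1],h[0]-ln[0]),ln, np.hypot(*(h[:2]-ln[:2])))
hub=pt("top",d,190+(250-1)/3.15,165+(138-1)/3.15,84);print("hub",hub)
for tilt in (-.2,0,.2,.4,.6):
  for dy in (0,.524):
    for rr in (220,100):
      y=h[2]+dy; p=[h[0]-rr*np.cos(y),h[1]-rr*np.sin(y),140]
      q=robot.inverse_kinematics(p,tool(y,tilt)); print(tilt,dy,rr,None if q is None else np.round(q,2))
E
```

```text
[6.41082016e+02 3.78984460e+02 4.13724405e-01] [-0.  -0.  -0.   0.1  0.1 -0.  -0.1 -0. ]
lens yaw 0.414973589406961 [466.94271988 302.26614141  71.        ] 190.2897657031976
hub [639.41088669 378.01593048  84.        ]
-0.2 0 220 [ 0.5   1.22  2.55  3.27  2.39 -1.5 ]
-0.2 0 100 [ 0.47  1.06  2.27  3.2   1.95 -1.56]
-0.2 0.524 220 [-0.18  1.09  2.35  1.95  1.89 -1.86]
-0.2 0.524 100 [ 0.07  1.03  2.16  2.27  1.8  -1.61]
0 0 220 [ 0.5   1.09  2.6   3.24  2.11 -1.52]
0 0 100 [ 0.47  0.94  2.3   3.2   1.67 -1.56]
0 0.524 220 [-0.2   0.96  2.39  2.    1.66 -1.76]
0 0.524 100 [ 0.06  0.92  2.19  2.27  1.55 -1.55]
0.2 0 220 [ 0.5   0.9   2.6   3.23  1.73 -1.54]
0.2 0 100 [ 0.47  0.81  2.3   3.2   1.34 -1.57]
0.2 0.524 220 [-0.18  0.82  2.39  2.03  1.4  -1.63]
0.2 0.524 100 [ 0.07  0.8   2.19  2.25  1.28 -1.46]
0.4 0 220 [ 0.5   0.71  2.55  3.22  1.29 -1.56]
0.4 0 100 [ 0.47  0.69  2.26  3.21  0.98 -1.58]
0.4 0.524 220 [-0.15  0.68  2.36  2.02  1.13 -1.48]
0.4 0.524 100 [ 0.1   0.7   2.16  2.18  0.99 -1.32]
0.6 0 220 [ 0.49  0.55  2.47  3.22  0.85 -1.58]
0.6 0 100 [ 0.47  0.59  2.19  3.22  0.61 -1.6 ]
0.6 0.524 220 [-0.09  0.57  2.31  1.93  0.85 -1.27]
0.6 0.524 100 [ 0.13  0.62  2.1   2.02  0.72 -1.1 ]
```

```bash
cat >> h.py <<'E'
H=np.array([641.1,379.0]); Y0=0.414; T=0.25
def pos(r,dy,z): y=Y0+dy; return [H[0]-r*np.cos(y),H[1]-r*np.sin(y),z]
def st(m=""): print(m,"t",round(robot.current_t(),2),"p",np.round(robot.current_ee_pos(),1),"F",np.round(robot.current_wrist_force(),1))
E
python3 - <<'E'
from h import *
robot.command_gripper(0); st()
q=tool(Y0,T)
robot.move_l([145,608,330]); st()
robot.move_to(pos(190,0,300),q); st(); print(np.round(robot.current_qpos(),2))
robot.move_l(pos(165,0,136)); st()
for n in("scene","wrist"):
    p,d=robot.capture(n); cv2.imwrite(f"pics/{n}1.png",p[:,:,::-1]); np.save(f"{n}1.npy",d)
a=cv2.imread("pics/scene1.png")[150:400,150:470]; b=cv2.imread("pics/wrist1.png")
cv2.imwrite("pics/both1.png",np.hstack([cv2.resize(a,(400,312)),cv2.resize(b,(400,312))]))
E
```

```text
t 0.87 p [144.8 608.  231.3] F [-0.3 -0.7 -0.5]
 t 1.68 p [144.9 607.7 329.1] F [-0.5 -0.5 -0.2]
 t 4.4 p [467.2 302.9 300.2] F [-0.4  0.5  0.5]
[ 0.49  0.31  2.41  3.24  0.9  -1.61]
 t 5.66 p [490.  312.7 136.7] F [0.2 1.  0.5]
```

View pics/both1.png

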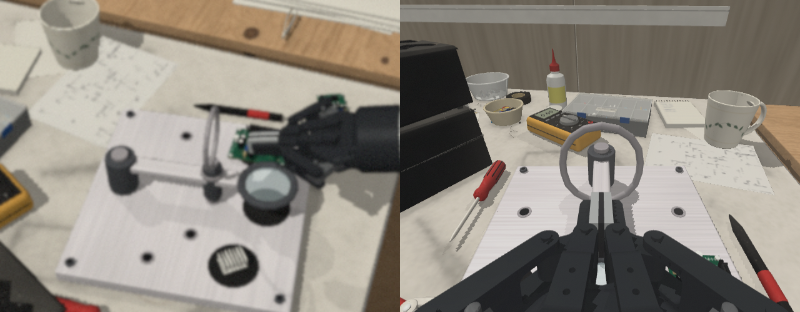

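The fingers line up with the ring: in the wrist view the ring centre is at about (601,165) and the fingertip is in the same column. Next I insert and lift step by step, watching the force.

Run:
```python
from h import *
robot.move_l(pos(97,0,133),max_speed=80); st("in")
f0=np.array(robot.current_wrist_force()); zc=None; z=133
while z<185:
    z+=5 if zc is None and z<143 else 2
    robot.move_l(pos(97,0,z),max_speed=40); f=np.array(robot.current_wrist_force())-f0
    print(z,f.round(1), round(robot.current_t(),1))
    if zc is None and f[2]<-3: zc=z
    if zc and z>=zc+17: break
    if abs(f[2])>9.5 or np.hypot(*f[:2])>6: break
p,d=robot.capture("wrist"); cv2.imwrite("pics/wrist2.png",p[:,:,::-1])
p,d=robot.capture("scene"); cv2.imwrite("pics/scene2.png",p[:,:,::-1])
a=cv2.imread("pics/scene2.png")[150:400,150:470]; b=cv2.imread("pics/wrist2.png")
cv2.imwrite("pics/both2.png",np.hstack([cv2.resize(a,(400,312)),cv2.resize(b,(400,312))]))
```

```text
in t 6.76 p [551.9 339.8 132.8] F [ 0.1 -0.2  1.1]
138 [-0.2 -0.7 -1.5] 7.0
143 [-0.4 -0.3 -1.1] 7.3
145 [ 0.3 -1.1 -2.1] 7.6
147 [-0.5 -0.2 -0.8] 7.8
149 [ 0.1  0.2 -1.8] 8.1
151 [-0.6 -0.1 -0.7] 8.3
153 [ 1.2  1.4 -5.6] 8.6
155 [ 1.1  0.7 -7.3] 8.8
157 [-0.4  0.8 -6.6] 9.1
159 [-0.4 -0.2 -7.2] 9.3
161 [-0.2  0.2 -7.2] 9.6
163 [ 0.2  0.1 -7.2] 9.8
165 [ 0.4  0.9 -6.7] 10.1
167 [-1.2 -0.3 -8.7] 10.3
169 [ 0.4 -0.2 -8.8] 10.6
171 [ 0.2  0.5 -8.7] 10.8
```

View pics/both2.png

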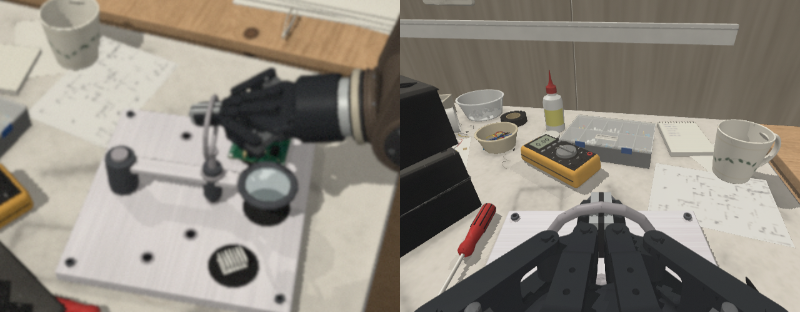

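The ring is hooked on the fingertip and the pin is lifted by about 18 mm (wrist view: ring top across the finger at (601,210)). Next is the swing along the arc, with the tool yawing along.

Run:
```python
from h import *
N=10
for i in range(1,N+1):
    dy=np.radians(30)*i/N
    robot.move_l(pos(97,dy,171),tool(Y0+dy,T),max_speed=40)
    if i%2==0: st(round(dy,3))
robot.pause(.3); st()
p,d=robot.capture("wrist"); cv2.imwrite("pics/wrist3.png",p[:,:,::-1])
p,d=robot.capture("top"); cv2.imwrite("pics/top3.png",p[:,:,::-1])
a=cv2.imread("pics/top3.png")[165:355,190:443]; b=cv2.imread("pics/wrist3.png")
cv2.imwrite("pics/both3.png",np.hstack([cv2.resize(a,(400,300)),cv2.resize(b,(400,300))]))
```

```text
0.105 t 11.46 p [557.2 330.4 170.9] F [-0.3 -0.6 -8.2]
0.209 t 12.01 p [562.5 322.1 171. ] F [ 0.4 -0.9 -7.5]
0.314 t 12.56 p [568.9 314.2 171. ] F [ 0.7 -0.1 -6.1]
0.419 t 13.11 p [576.  307.1 171. ] F [-0.2 -1.1 -6.9]
0.524 t 13.66 p [583.8 300.7 171. ] F [-0.3 -0.4 -7. ]
 t 13.96 p [583.4 301.1 171. ] F [-0.4 -1.  -7.1]
```

View pics/both3.png

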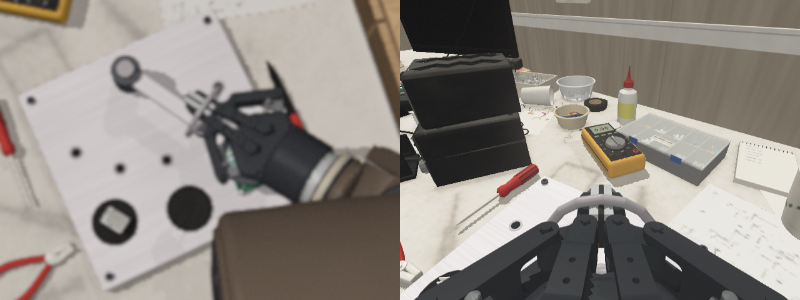

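Run:
```python
from h import *
dy=np.radians(30)
for z in (167,165,163,161,159,157,155,153,151,149):
    robot.move_l(pos(97,dy,z),max_speed=40); F=[robot.current_wrist_force()[2] for _ in range(4)]
    print(z,np.round(np.mean(F),1),np.round(robot.current_wrist_force(),1),round(robot.current_t(),1))
    if z<=163 and np.mean(F)>-2.5: break
p,d=robot.capture("wrist"); cv2.imwrite("pics/wrist4.png",p[:,:,::-1])
```

```text
167 -7.2 [-1.1 -1.  -7.2] 14.3
165 -6.1 [-1.2 -0.4 -6.1] 14.6
163 -6.0 [-1.2  0.2 -6. ] 14.8
161 -6.1 [ 0.2 -1.5 -6.1] 15.1
159 -6.0 [-1.3  0.5 -6. ] 15.3
157 -4.7 [-0.5 -0.6 -4.7] 15.6
155 -5.7 [-0.8 -1.4 -5.7] 15.8
153 -5.0 [-1.3 -0.7 -5. ] 16.1
151 -0.4 [-0.1 -0.1 -0.4] 16.3
```

The pin kept its load down to z≈152, where it first made contact, so it went home. I'll free the finger, back out and verify.

Run:
```python
from h import *
dy=np.radians(30)
robot.move_l(pos(97,dy,134),max_speed=60); st()
robot.move_l(pos(175,dy,134),max_speed=80); st()
robot.move_l(pos(215,dy,250),max_speed=120); st()
p,d=robot.capture("wrist"); cv2.imwrite("pics/wrist5.png",p[:,:,::-1])
robot.move_l(pos(330,dy,380),max_speed=150); st()
p,d=robot.capture("top"); cv2.imwrite("pics/top5.png",p[:,:,::-1]); np.save("top5.npy",d)
p,d=robot.capture("scene"); cv2.imwrite("pics/scene5.png",p[:,:,::-1]); np.save("scene5.npy",d)
a=cv2.imread("pics/top5.png")[165:355,190:443]; b=cv2.imread("pics/scene5.png")[200:400,180:447]
cv2.imwrite("pics/both5.png",np.hstack([cv2.resize(a,(400,300)),cv2.resize(b,(400,300))]))
```

```text
t 16.79 p [583.7 300.8 133.4] F [-0.1  0.4  0.4]
 t 17.92 p [537.7 238.1 134. ] F [-0.2 -0.3 -0.4]
 t 19.09 p [513.8 205.8 249.6] F [ 0.2  0.3 -0. ]
 t 20.45 p [445.9 113.2 379.5] F [-0.6 -0.6  0.4]
```

View pics/both5.png

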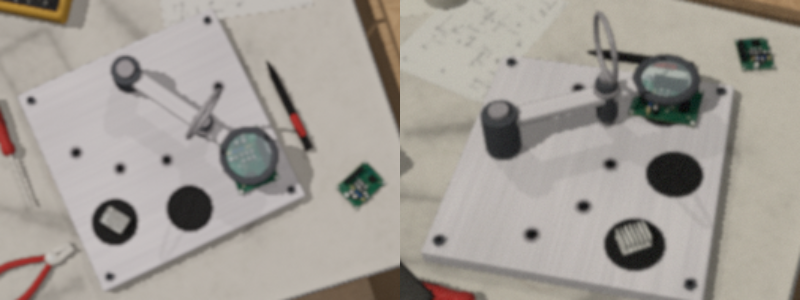

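The magnifier is over the larger board (left view (249,155)), and the board and sink are in place. A quick numeric check of the lens angle and ring-top height, then I hand in.

Run:
```python
from h import *
d=np.load("top5.npy"); s=253/400
l=pt("top",d,190+249*s,165+155*s,71); print("lens",l.round(), np.arctan2(H[1]-l[1],H[0]-l[0])-Y0)
def top(n,f,c):
    d=np.load(f); m=robot.camera_model(n); K=np.array(m["intrinsics"]); v,u=np.mgrid[:480,:640]
    P=np.stack([(u-K[0,2])/K[0,0]*d,(v-K[1,2])/K[1,1]*d,d],-1)@rot(m["orientation"]).T+m["origin"]
    P=P[(d>0)&(np.hypot(P[...,0]-c[0],P[...,1]-c[1])<35)]; print(n,f,np.sort(P[:,2])[-8:].round())
for n in("top","scene"):
    top(n,n+"0.npy",pos(120,0,0)); top(n,n+"5.npy",pos(120,.524,0))
```

```text
lens [528. 225.  71.] 0.52077820903881
top top0.npy [175. 175. 175. 175. 175. 175. 176. 176.]
top top5.npy [175. 175. 175. 176. 176. 176. 177. 177.]
scene scene0.npy [176. 176. 177. 177. 177. 177. 177. 177.]
scene scene5.npy [176. 176. 176. 176. 176. 176. 176. 177.]
```

The ring top is at 176 mm, the same as at the start with the pin home, and the lens angle is +0.52.

```bash
python3 -c "
from plant import robot
print(robot.job_done(), robot.current_t())"
```

```text
the job is handed in; nothing more can be done
the job is handed in; nothing more can be done
```

The job is handed in: I lifted the pin by its ring, swung the arm to +0.52 rad so the magnifier sits over the larger circuit board, and let the pin spring home; the ring is back at its starting height, and the board and heat sink look untouched in the pictures.

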